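Lock the hub stand

ROBOT

A 6-joint arm with a two-finger parallel gripper is mounted at the origin on the work surface. World frame = base frame: x ahead of the robot, y to its left, z up, the work surface at z = 0. Lengths are in m, angles in degrees, forces in N, time in s.
With the tool pointing down it reaches from about 0.4 to 0.825 m from the base axis. Payload 7 kg.
Tool frame: the origin (TCP) lies at the very end of the fingers, on their centre line; the grasp point (between the pads) lies 19 mm behind it (grasp_offset is the x of the grasp point in the tool frame, in m); x points along the fingers, y is the direction in which the jaws open and shut, and the axes are right-handed (so a half turn about x gives the same grasp; the last joint's range is limited). The gripper opens to 88 mm and grips with 3 to 60 N. Pads are 19 mm wide; open, the fingers measure 130 mm over their backs; the gripper's body (78 mm by 193 mm) begins 47 mm behind the grasp point.
Start: joints at [-54.196, 20.546, 0.682, 0, -70.136, -16.507], TCP at [0.223, -0.637, 0.204] pointing down, gripper open.
Joint ranges: [-176.03, 176.03], [-82.01, 121.73], [-58.28, 71.71], [-173.87, 95.51], [-174.79, -0.11], [-173.66, 173.66]. Speed limits (degrees/s): [136.94, 136.94, 172.46, 180, 180, 180].

INTERFACE

Orientations are given as [roll, pitch, yaw] about the fixed x, y, z axes, in that order (R = Rz(yaw) Ry(pitch) Rx(roll)).
In Python, from plant import get_obs, snapshot, close_job, grasp_offset gives the robot as it stands.
- The arm moves only by the tool carry_out, never from a script. Its argument "series" is a list that holds one entry, the list of rows, each a list of 6 numbers: the shift along the tool's x, y, z in mm, then the turn, a rotation vector about the tool's x, y, z in degrees. A call has 1 to 10 rows; each row is the pose to reach, as a shift and turn from the pose commanded when the call began, along the tool's axes at that moment; what a row does not reach only later rows make up. A row lasts 1/8 s, in which the tool goes at most 62.5 mm and 10.7 degrees, less where a joint would pass 70% of its speed; a pose out of reach is approached as far as the arm can. A call with a gripper value outside its range is refused whole. "hand" is the gripper's target within -1 to 1 (shut at 1, half-way at 0, fully open at -1), set as the call begins (left out, the last holds). The fingers move at their own pace and stop on an object; the grip force is fixed at half the most. Time passes only in rows, so rows that repeat a pose let the fingers close. It gives the time, the measured TCP pose, the force and the opening at its end, in the units of the state.
- get_obs(): the state, without advancing time (a new reading comes with each control period).
- snapshot(name): name is "side" or "top"; returns a dict with "color" (400x640x3 uint8, red, green, blue), "fx", "fy", "cx", "cy" (pixels), "eye" and "attitude" of the camera in the world. Camera axes: x right, y down, z forward; pixel columns grow to the right and rows downward; lengths in m; the calibration is good to about 2 mm. A picture is of the moment at which its call begins. There is no depth.
- close_job(): hands the job in, once; it reports no verdict.
The state is a dict: "clock": time; "joint_pos": joint angles; "qvel": joint speeds; "tau": joint torques, N m; "tool_pos": TCP position; "orientation": TCP orientation; "force": force on the tool from outside, world axes, zero at the start; "moment": the same for the moment, N m; "opening": finger opening in m.
Only numpy, scipy, OpenCV 4.12 (cv2) and the standard library are available. Lean on these libraries where they do the work, as an engineer would, in place of code of your own. Each camera call takes 0.05 s, during which the arm holds its last target.

TASK

Lock the hub stand on the bench: turn the slotted disc, pushing on its upright pins, until either of its two slots lines up with the locking bar, then push the bar by its wide head along its guide into the slot, fully home, until the head sits against the guide. This is all pushing with the fingertips: do not lift the bar out of its guide, leave the loose things around the stand where they are, and finish clear of everything.

Things in the scene. Friction and masses are not known exactly. Their poses are not given: they have to be found in the camera images.
- stand: hub stand fixed to the bench: blue base plate 315 x 170 mm, 12 mm thick. Origin at the bench top under the plate, which spans x = -165 to +150 mm, y = -85 to +85 mm of its frame. Its x axis is the line of the locking bar and points from the disc towards the bar's head; z up. Disc axis at x = -85, y = 0 mm
- disc (a joint): angle of the slotted disc about its upright axis, rad, growing counter-clockwise seen from above. At 0 one slot, at 3.14 the other, lies on the bar's line. Stops at -0.5 and 3.64; starts between 0.5 and 2.64. Dry friction of about 0.15 N m (3 N at a pin): it stays where it is left
- disc_top (a point): centre of the disc's upper face, 34 mm above the bench. Steel disc 140 mm across, 20 mm thick; its x axis lies along its two opposite slots. Each slot runs in from the rim to 32 mm from the axis, is 20 mm wide, and its mouth is bevelled 5 mm wider on each side. A dark hub, 48 mm across at its foot and about 36 mm above, stands 20 mm above the disc's middle
- pin_a (a point): centre of the top of an upright round pin on the disc, 14 mm in diameter, 30 mm tall above the disc's upper face (its top 64 mm above the bench), 50 mm from the disc's axis, at right angles to the slots (disc y = +50 mm)
- pin_b (a point): centre of the top of the other, identical pin, opposite the first (disc y = -50 mm)
- bar_head (a point): middle of the rear face of the locking bar's head, 23 mm above the bench: push here along minus x of the stand. Head 50 mm wide, 22 tall, 18 thick. In the stand's frame this point starts at x = 127 to 144 mm and is at 93 mm when fully home, the head's front face against the guide's end. Axes parallel to the stand's. The bar is loose, 0.3 to 0.5 kg, lying on the plate; sliding it takes 2 to 6 N
- bar_nose (a point): middle of the bar's nose end, 23 mm above the bench, 138 mm ahead of bar_head. The steel bar is 15 mm wide and 22 mm tall; its nose tapers to 7 mm over the last 12 mm. It starts 7 to 24 mm clear of the disc's rim and ends about 30 mm inside the slot
- guide_end (a point): on the bar's line at the end of the guide that the bar's head meets, at the height of the guide's top, 36 mm above the bench (stand x = 75 mm). The guide is two aluminium walls beside the bar, stand x = 0 to 75 mm, y = 8.5 to 22.5 mm on each side, open above
- socket_mid (a point): bystander: upright deep socket, 26 mm in diameter, 50 mm tall, half-way up. Stands on the bench beside the stand
- bearing_mid (a point): bystander: bearing ring lying flat, 52 mm in diameter, 16 mm tall, half-way up
- tin_mid (a point): bystander: small round tin, 56 mm in diameter, 52 mm tall, half-way up
- wrench_mid (a point): bystander: wrench lying on the bench, 150 mm long, under 20 mm high, point at about the middle of its length; its x axis runs along it
Mind the look-alikes: they are no part of the job. There is more than one size of the part that bears bar_head; the job needs the largest.

How it is judged:
By the outcome, as a careful person would: the job done as asked, in the order asked, and still so for the second after the job is handed in, with the robot touching nothing.
It also fails if it takes over 45 s, if anything falls off the work surface, if the arm or the gripper's body presses on something with over 40 N, if the wrist force passes 120 N, or if a joint passes its speed limit or range.

## Working session

There is one attempt and no reset: what is moved stays moved. The work goes in short steps, Python scripts to look and compute and a tool call to move; the robot and the scene stay as the last step left them, time stands still between calls to the robot, and variables do not carry over. Pictures are saved under pics/ and viewed, and the job is handed in when it is done.

Besides the shell and the picture viewer there is one more tool, called as name(argument=value, ...), one argument or row to a line, values as JSON. carry_out: Moves the arm, as the interface text tells. Its arguments: {"type":"object","properties":{"series":{"type":"array","items":{"type":"array","items":{"type":"array","items":{"type":"number"}}}},"hand":{"type":"number"}},"required":["series"]}

```bash
mkdir -p pics; python3 - <<'E'
from plant import *
import cv2,json
print(get_obs(),grasp_offset)
for n in("side","top"):
    s=snapshot(n); c=s.pop("color"); cv2.imwrite(f"pics/{n}0.png",c[:,:,::-1]); print(n,s)
E
```

```text
{'clock': 0.0, 'joint_pos': array([-5.41968519e+01,  2.05892387e+01,  6.32822305e-01, -2.11018868e-02,
       -7.01364677e+01, -1.65051848e+01]), 'qvel': array([ 0.02653631, -0.04391643, -0.02123132, -0.07766148,  0.00310579,
        0.04441467]), 'tau': array([ 6.44206175e-04, -5.82722890e+01,  2.93045729e+01,  6.99727133e+00,
        6.83208142e-03, -1.44741675e-04]), 'tool_pos': array([ 0.22284878, -0.63657648,  0.2031372 ]), 'orientation': array([ 94.45126259,  89.90502047, 113.74203977]), 'force': array([-0.02665354, -0.74157796,  0.03717382]), 'moment': array([ 0.00283475, -0.01820373, -0.00220177]), 'opening': 0.08813581923690106} -0.0188
side {'fx': 472.88293049291195, 'fy': 472.88293049291195, 'cx': 315.27310218293053, 'cy': 201.11961364700736, 'eye': array([ 0.58457363, -0.54333013,  0.73879149]), 'attitude': array([-137.15320936,    0.65225664,   -3.89877241])}
top {'fx': 419.24763149013995, 'fy': 419.24763149013995, 'cx': 312.4039029403473, 'cy': 205.47219316278543, 'eye': array([0.53562744, 0.02937386, 0.94767265]), 'attitude': array([-1.73296079e+02,  1.31021001e-01, -9.07793013e+01])}
```

View pics/side0.png

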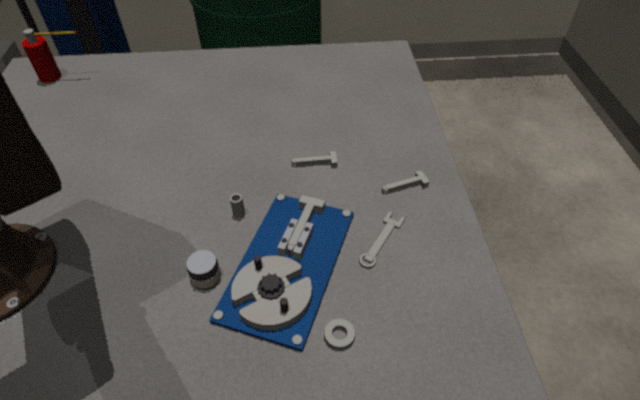

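View pics/top0.png

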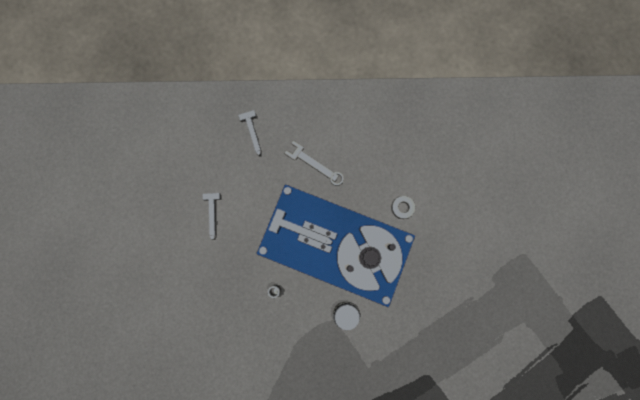

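The top view shows the plate with its bar head at about (277,221), hub at (370,257), and pins at about (391,247) and (349,268). The slots run roughly from (350,228) to (383,288). Next I'll enlarge the picture and measure.

```bash
cat > h.py <<'E'
from plant import *
import cv2,numpy as np
from scipy.spatial.transform import Rotation as R
def cam(s):
    return np.array([[s['fx'],0,s['cx']],[0,s['fy'],s['cy']],[0,0,1]]),R.from_euler('xyz',s['attitude'],degrees=True).as_matrix(),np.array(s['eye'])
def back(s,uv,z):
    K,M,e=cam(s); uv=np.atleast_2d(uv).astype(float)
    d=(M@np.linalg.inv(K)@np.c_[uv,np.ones(len(uv))].T).T
    return e+d*((z-e[2])/d[:,2])[:,None]
def proj(s,p):
    K,M,e=cam(s); q=(K@M.T@(np.atleast_2d(p)-e).T).T
    return q[:,:2]/q[:,2:]
E
cat > fit.py <<'E'
from h import *
def blue(c):
    c=c.astype(int); return ((c[:,:,2]>c[:,:,0]+40)&(c[:,:,2]>80)).astype(np.uint8)
def stand(s):
    m=blue(s['color']); m=cv2.morphologyEx(m,cv2.MORPH_OPEN,np.ones((2,2)))
    n,l,st,_=cv2.connectedComponentsWithStats(m)
    i=1+np.argmax(st[1:,4]);ct=max(cv2.findContours((l==i).astype(np.uint8),cv2.RETR_EXTERNAL,cv2.CHAIN_APPROX_NONE)[0],key=cv2.contourArea)
    w=back(s,ct[:,0],0.012)[:,:2]
    return cv2.minAreaRect((w*1000).astype(np.float32))
if __name__=="__main__":
  import sys
  for n in("side","top"):
    s=snapshot(n); print(n,stand(s))
    c=s['color'][:,:,::-1]
    y0,x0,h,w=(170,240,150,190) if n=="top" else (180,200,180,170)
    cv2.imwrite(f"pics/{n}{sys.argv[1]}.png",cv2.resize(c[y0:y0+h,x0:x0+w],None,fx=4 if n=="top" else 3.3,fy=4 if n=="top" else 3.3,interpolation=cv2.INTER_CUBIC))
E
python3 fit.py 1
```

```text
side ((561.8319091796875, -21.724777221679688), (312.29669189453125, 167.6424560546875), 67.34774780273438)
top ((555.6792602539062, -22.547210693359375), (312.17303466796875, 167.63912963867188), 67.53935241699219)
```

View pics/top1.png

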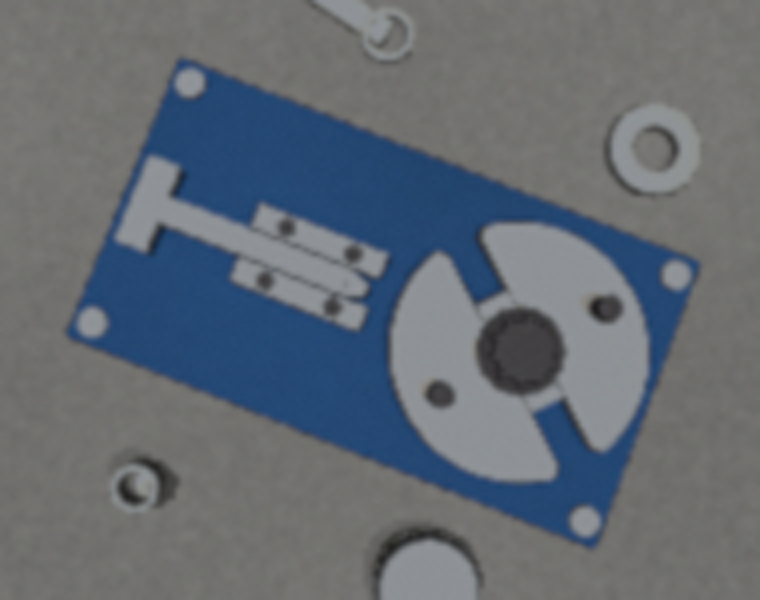

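View pics/side1.png

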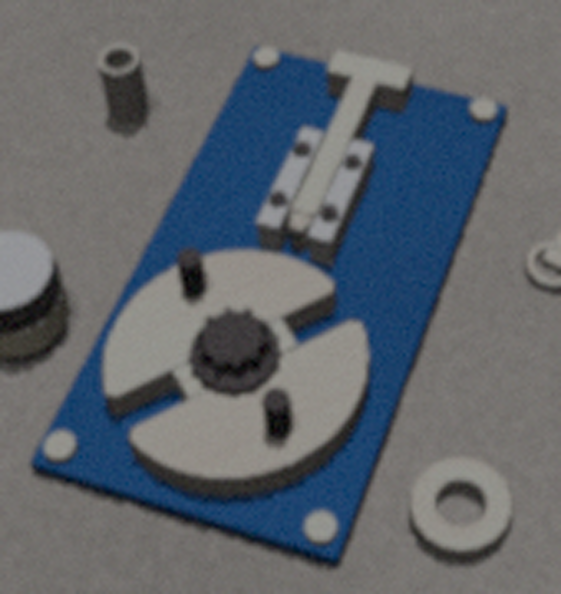

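```bash
cat > m.py <<'E'
from h import *
T=snapshot("top");S=snapshot("side")
t=lambda *p:np.array(p)/4+[240,170]
q=lambda *p:np.array(p)/3.3+[200,180]
for nm,z,a,b in [("pinR",.064,t(607,306),q(277,397)),("pinL",.064,t(438,391),q(190,257)),("hubtop",.054,t(521,350),q(233,342)),
  ("headrearL",.034,t(152,156),q(332,57)),("headrearR",.034,t(115,240),q(411,70)),("nose",.034,t(365,290),q(300,222)),("guideR",.036,t(387,251),q(330,255)),
  ("boltTL",.014,t(190,82),q(484,108)),("boltTR",.014,t(677,274),q(320,525)),("boltBL",.014,t(92,323),q(266,57)),("boltBR",.014,t(585,520),q(60,445)),("bearing",.016,t(654,148),q(461,500))]:
    A=back(T,a,z)[0];B=back(S,b,z)[0]; print(nm,(A*1000).round(1)[:2],(B*1000).round(1)[:2],((B-A)*1000).round(1)[:2])
E
python3 m.py
```

```text
pinR [ 550.6 -135.2] [ 553.5 -134.4] [2.9 0.8]
pinL [507.7 -45.6] [509.3 -45.9] [ 1.6 -0.3]
hubtop [528.2 -90.8] [531.2 -94.2] [ 2.9 -3.4]
headrearL [636.3 105.5] [591.8 122.5] [-44.5  17. ]
headrearR [590.5 125.9] [639.8 107.7] [ 49.3 -18.2]
nose [561.5  -9.8] [567.7  -4.1] [6.2 5.7]
guideR [582.4 -22.1] [583.6 -29.8] [ 1.2 -7.7]
boltTL [680.1  85.6] [683.8  90.7] [3.7 5.1]
boltTR [ 568.6 -184. ] [ 571.  -178.7] [2.4 5.3]
boltBL [545.9 140.8] [549.9 144.8] [4. 4.]
boltBR [ 435.3 -128.4] [ 438.1 -124.2] [2.7 4.2]
bearing [ 638.9 -173.6] [ 642.3 -171.5] [3.4 2.1]
```

```bash
cat > mv.py <<'E'
from h import *
import sys
# args: tool-z heading deg, then x,y,z mm targets ; prints rows in current tool frame
def go(hd,*pts):
    o=get_obs(); M=R.from_euler('xyz',o['orientation'],degrees=True)
    h=np.radians(hd); z=np.array([np.cos(h),np.sin(h),0]); x=np.array([0,0,-1.]); y=np.cross(z,x)
    G=R.from_matrix(np.c_[x,y,z]); rv=(M.inv()*G).as_rotvec(degrees=True)
    mz=M.as_matrix(); print("tcp",(o['tool_pos']*1000).round(1),"zhead",np.degrees(np.arctan2(mz[1,2],mz[0,2])).round(1),"F",o['force'].round(1),"t",o['clock'],"J",o['joint_pos'].round(0))
    for p in pts: print("shift",M.inv().apply(np.array(p)-o['tool_pos']*1000).round(1),"rv",rv.round(1))
if __name__=="__main__":
    a=list(map(float,sys.argv[1:])); go(a[0],*np.reshape(a[1:],(-1,3)))
E
python3 mv.py 46.8 535.5 -160.9 110; python3 mv.py 226.8 535.5 -160.9 110 535.5 -160.9 45
python3 - <<'E'
from h import *
o=get_obs();T=snapshot("top");S=snapshot("side")
print(proj(T,o['tool_pos']),proj(S,o['tool_pos']))
E
```

```text
tcp [ 223.  -636.9  203.7] zhead 19.3 F [-0.4  0.3 -0.4] t 0.3 J [-54.  21.   1.  -0. -70. -17.]
shift [ 93.9 346.  452.3] rv [-27.5   0.   -0. ]
tcp [ 223.  -636.9  203.7] zhead 19.3 F [-0.4  0.3 -0.4] t 0.3 J [-54.  21.   1.  -0. -70. -17.]
shift [ 93.9 346.  452.3] rv [152.5  -0.   -0. ]
shift [158.9 345.9 452.3] rv [152.5  -0.   -0. ]
[[713.89544934 437.31341038]] [[-207.53601449  881.24228219]]
```

carry_out(
  hand=1,
  series=[
    [[9,35,45,-3,0,0],[19,70,90,-6,0,0],[28,104,136,-9,0,0],[38,138,181,-12,0,0],[47,173,226,-15,0,0],[56,208,271,-18,0,0],[66,242,317,-21,0,0],[75,277,362,-24,0,0],[85,311,407,-27,0,0],[94,346,452,-27.5,0,0]],
  ],
)

```text
clock: 1.65
tool_pos: [0.5363, -0.1594, 0.1101]
orientation: [-51.6, 90.0, -4.8]
force: [-0.1, -0.6, 0.0]
opening: 0.0004
```

```bash
python3 mv.py 46.8 535.5 -160.9 110 535.5 -160.9 45; python3 fit.py 2
python3 - <<'E'
from h import *
o=get_obs();T=snapshot("top");S=snapshot("side")
print(proj(T,o['tool_pos']),proj(S,o['tool_pos']))
E
```

```text
tcp [ 536.3 -159.4  110.1] zhead 46.9 F [-0.1 -0.6  0. ] t 1.65 J [  3.  14. -21.   0. -54. -47.]
shift [ 0.1 -0.4 -1.6] rv [0.1 0.  0. ]
shift [65.1 -0.4 -1.7] rv [0.1 0.  0. ]
side ((637.75634765625, 42.091739654541016), (136.22015380859375, 77.15963745117188), 67.40938568115234)
top ((627.1895141601562, 27.107345581054688), (166.69552612304688, 73.85566711425781), 67.76676940917969)
[[407.36642694 252.41759292]] [[272.13540544 298.50532167]]
```

View pics/side2.png

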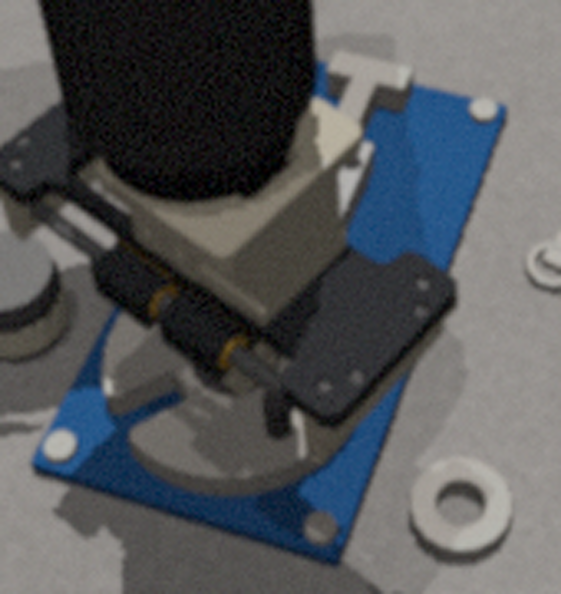

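View pics/top2.png

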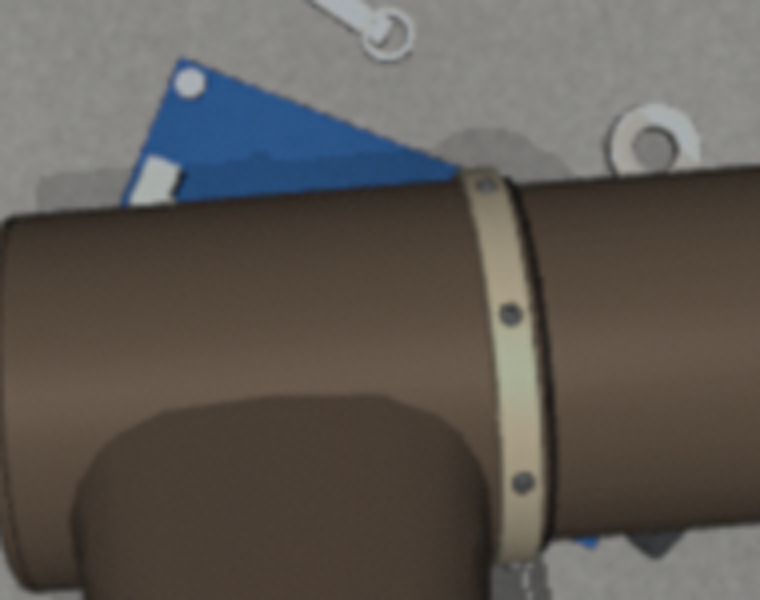

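```bash
python3 - <<'E'
from h import *
S=snapshot("side");c=S['color'][260:330,225:315,::-1].astype(float)*2
cv2.imwrite("pics/z3.png",cv2.resize(np.clip(c,0,255).astype(np.uint8),None,fx=8,fy=8,interpolation=cv2.INTER_CUBIC))
E
```

```text
(no output)
```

View pics/z3.png

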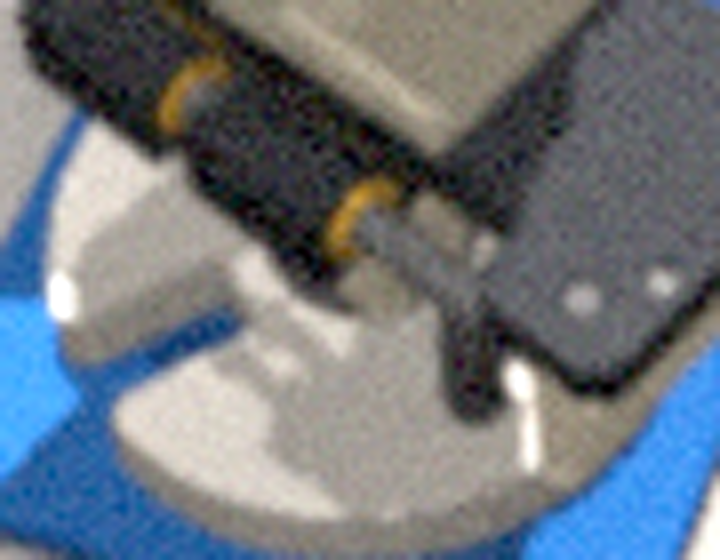

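carry_out(
  series=[
    [[15,0,-2,0,0,0],[30,0,-2,0,0,0],[45,0,-2,0,0,0],[58,0,-2,0,0,0],[65,0,-2,0,0,0],[65,0,-2,0,0,0]],
  ],
)

```text
clock: 2.65
tool_pos: [0.5336, -0.1626, 0.0444]
orientation: [138.3, 89.9, -174.9]
force: [-0.2, 0.1, -0.4]
opening: 0.0003
```

```bash
python3 mv.py 46.8 568.4 -125.7 45
```

```text
tcp [ 533.6 -162.6   44.4] zhead 46.8 F [-0.2  0.1 -0.4] t 2.65 J [  3.  19. -26.   0. -46. -46.]
shift [-0.6 -0.1 50.7] rv [-0. -0. -0.]
```

carry_out(
  series=[
    [[0,0,8,0,0,0],[0,0,16,0,0,0],[0,0,22,0,0,0],[0,0,28,0,0,0],[0,0,34,0,0,0],[0,0,40,0,0,0],[0,0,45,0,0,0],[0,0,49,0,0,0],[0,0,49,0,0,0]],
  ],
)

```text
clock: 3.78
tool_pos: [0.5676, -0.1267, 0.045]
orientation: [178.2, 90.0, -135.0]
force: [0.0, 0.1, 0.4]
opening: 0.0002
```

```bash
python3 mv.py 46.8 568.4 -125.7 45; python3 - <<'E'
from h import *
S=snapshot("side");c=S['color'][180:360,200:370,::-1].astype(float)*1.8
cv2.imwrite("pics/z4.png",cv2.resize(np.clip(c,0,255).astype(np.uint8),None,fx=3.3,fy=3.3,interpolation=cv2.INTER_CUBIC))
E
```

```text
tcp [ 567.6 -126.7   45. ] zhead 46.8 F [0.  0.1 0.4] t 3.775 J [  7.  20. -23.   0. -47. -50.]
shift [0.  0.1 1.3] rv [ 0. -0. -0.]
```

View pics/z4.png

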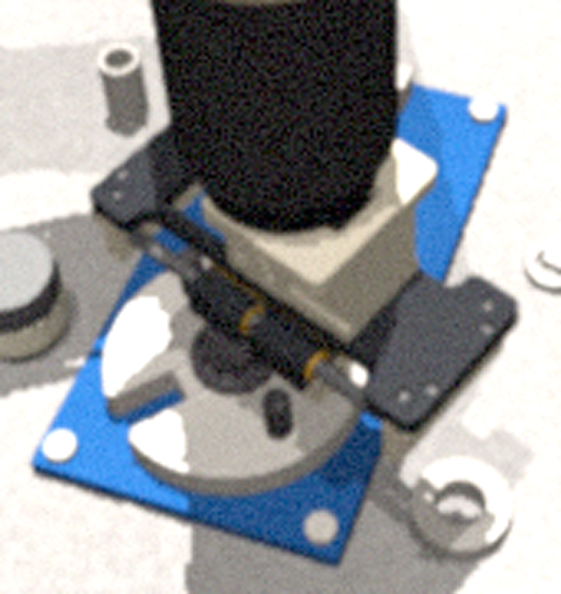

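```bash
python3 - <<'E'
from h import *
o=get_obs();S=snapshot("side");p=o['tool_pos']
print(proj(S,np.array([p,p+[0,0,.019],p+[0,0,.066]])), (proj(S,p)-[250,270])*8)
c=S['color'][270:340,250:340,::-1].astype(float)*2
cv2.imwrite("pics/z5.png",cv2.resize(np.clip(c,0,255).astype(np.uint8),None,fx=8,fy=8,interpolation=cv2.INTER_CUBIC))
E
```

```text
[[292.84607145 301.76033802]
 [292.31230388 295.70056745]
 [290.90587862 279.73366576]] [[342.7685716  254.08270415]]
```

View pics/z5.png

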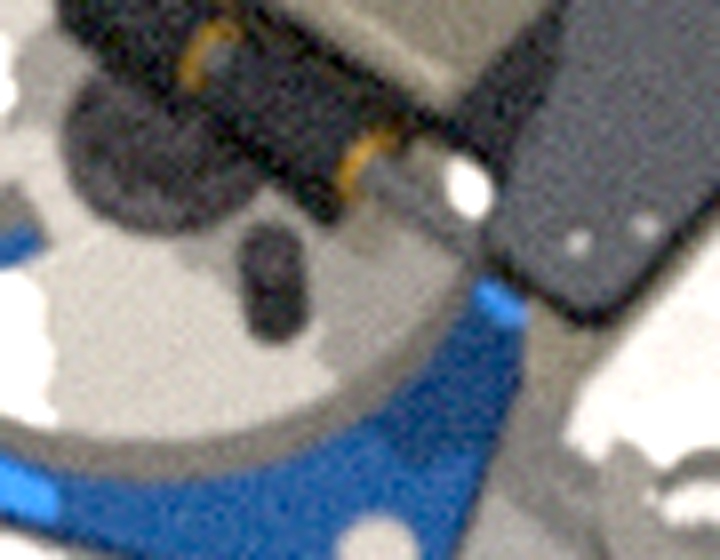

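carry_out(
  series=[
    [[-40,0,0,0,0,0],[-80,0,-10,0,0,0],[-110,-8,-60,0,0,0],[-110,-16,-120,0,0,0],[-110,-26,-180,0,0,0],[-110,-35,-240,0,0,0],[-110,-45,-300,0,0,0],[-110,-55,-350,0,0,0],[-110,-62,-390,0,0,0]],
  ],
)

```text
clock: 5.0
tool_pos: [0.344, -0.4552, 0.1552]
orientation: [-106.1, 90.0, -59.3]
force: [0.3, 0.1, 0.1]
opening: 0.0005
```

```bash
python3 fit.py 6
```

```text
side ((561.9635009765625, -21.594512939453125), (312.3771057128906, 168.18496704101562), 67.40937805175781)
top ((555.828369140625, -22.261734008789062), (311.73858642578125, 167.58151245117188), 67.53935241699219)
```

View pics/top6.png

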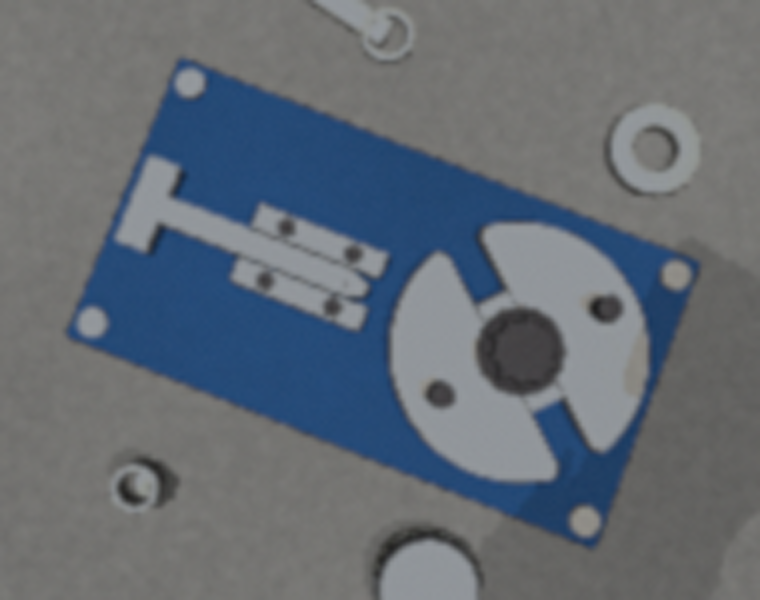

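View pics/side6.png

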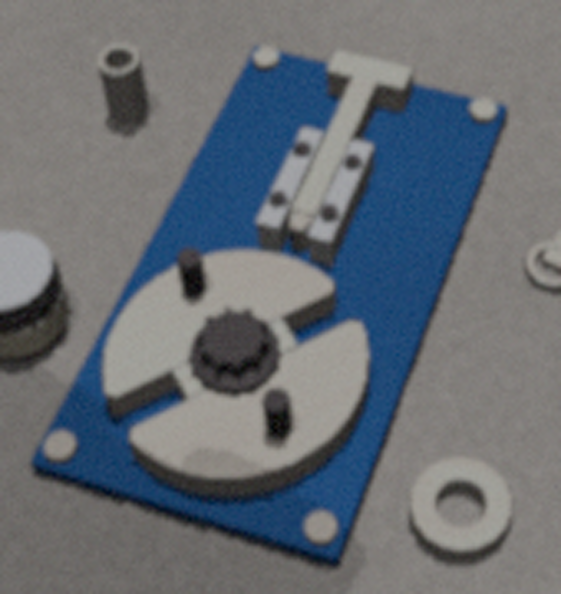

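```bash
python3 - <<'E'
from h import *
S=snapshot("side");T=snapshot("top");o=get_obs()
for p in ([551,-135],[508,-46]):
    for z in (34,64): print(p,z,((proj(S,np.array([*p,z])/1e3)-[200,180])*3.3).round(0),((proj(T,np.array([*p,z])/1e3)-[240,170])*4).round(0))
print("tcp",proj(S,o['tool_pos']),proj(T,o['tool_pos']))
cv2.imwrite("pics/s7.png",np.clip(S['color'][:,:,::-1]*1.8,0,255).astype(np.uint8));cv2.imwrite("pics/t7.png",np.clip(T['color'][:,:,::-1]*1.8,0,255).astype(np.uint8))
E
```

```text
[551, -135] 34 [[276. 429.]] [[596. 306.]]
[551, -135] 64 [[272. 398.]] [[607. 305.]]
[508, -46] 34 [[193. 290.]] [[434. 389.]]
[508, -46] 64 [[188. 257.]] [[439. 390.]]
tcp [[ 80.06719881 541.81509148]] [[579.75854179 356.4196756 ]]
```

View pics/s7.png

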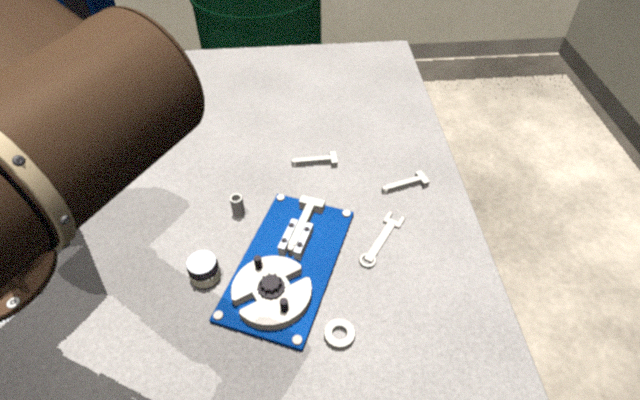

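View pics/t7.png

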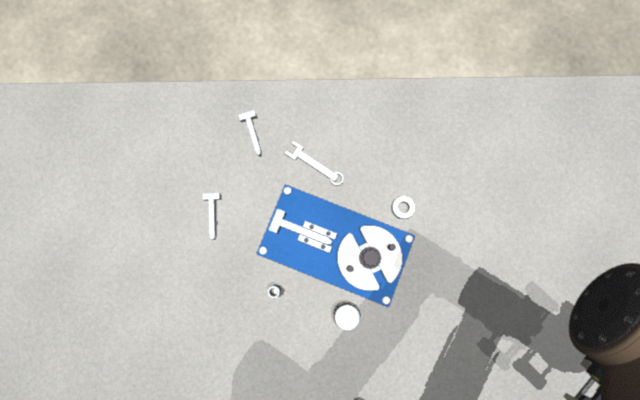

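```bash
python3 mv.py 46.8 532 -157 120 532 -157 42
```

```text
tcp [ 344.8 -454.   154.8] zhead 46.7 F [ 1.1 -0.4  0.8] t 5.2 J [-33.  13. -17.  -0. -60. -10.]
shift [ 34.9  67.6 344.5] rv [-0.1  0.  -0. ]
shift [112.9  67.6 344.5] rv [-0.1  0.  -0. ]
```

carry_out(
  series=[
    [[0,12,60,0,0,0],[0,24,120,0,0,0],[10,36,180,0,0,0],[20,48,240,0,0,0],[30,60,300,0,0,0],[35,67,344,0,0,0],[60,67.5,344.5,0,0,0],[90,67.5,344.5,0,0,0],[113,67.5,344.5,0,0,0],[113,67.5,344.5,0,0,0]],
  ],
)

```text
clock: 6.45
tool_pos: [0.531, -0.1552, 0.0407]
orientation: [132.6, 89.8, 179.5]
force: [0.3, -0.2, 0.7]
opening: 0.0007
```

```bash
cat > look.py <<'E'
from h import *
import sys
o=get_obs();S=snapshot("side");print((o['tool_pos']*1e3).round(1),o['force'].round(1),o['opening'],((proj(S,o['tool_pos'])-[235,255])*8).round())
c=S['color'][255:330,235:325,::-1].astype(float)*2
cv2.imwrite(f"pics/{sys.argv[1]}.png",cv2.resize(np.clip(c,0,255).astype(np.uint8),None,fx=8,fy=8,interpolation=cv2.INTER_CUBIC))
E
python3 look.py z8
```

```text
[ 531.  -155.2   40.7] [ 0.3 -0.2  0.7] 0.0006883810788216075 [[290. 518.]]
```

View pics/z8.png

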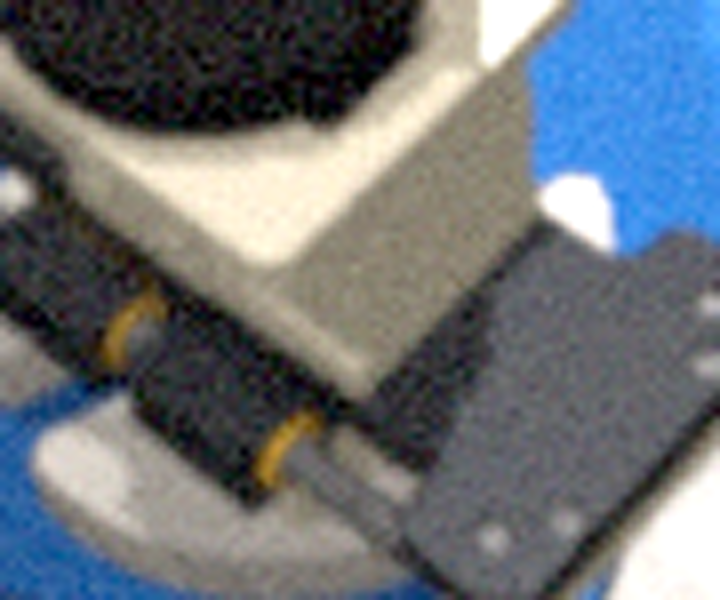

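carry_out(
  series=[
    [[0,0,6,0,0,0],[0,0,12,0,0,0],[0,0,18,0,0,0],[0,0,24,0,0,0]],
  ],
)

```text
clock: 7.0
tool_pos: [0.5492, -0.1384, 0.0423]
orientation: [-39.8, 90.0, 7.0]
force: [0.3, -0.9, -1.1]
opening: 0.0003
```

```bash
python3 look.py z9
```

```text
[ 549.2 -138.4   42.3] [ 0.3 -0.9 -1.1] 0.00032620528411322317 [[377. 436.]]
```

View pics/z9.png

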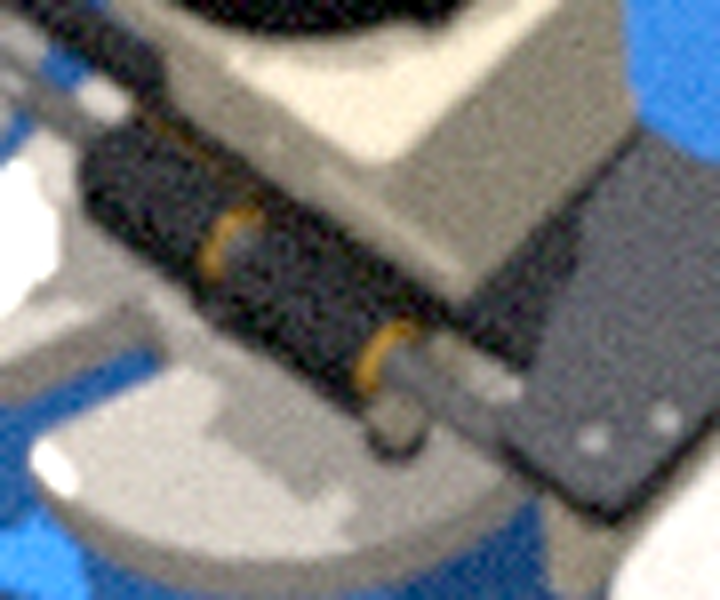

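carry_out(
  series=[
    [[3,0,0,0,0,0],[5,0,0,0,0,0],[5,0,0,0,0,0]],
  ],
)

```text
clock: 7.42
tool_pos: [0.5513, -0.1378, 0.0414]
orientation: [-44.2, 89.7, 2.7]
force: [-8.5, 12.0, 35.1]
opening: 0.0004
```

```bash
python3 look.py z10
```

```text
[ 551.3 -137.8   41.4] [-8.5 12.  35.1] 0.00037610955934550016 [[388. 435.]]
```

View pics/z10.png

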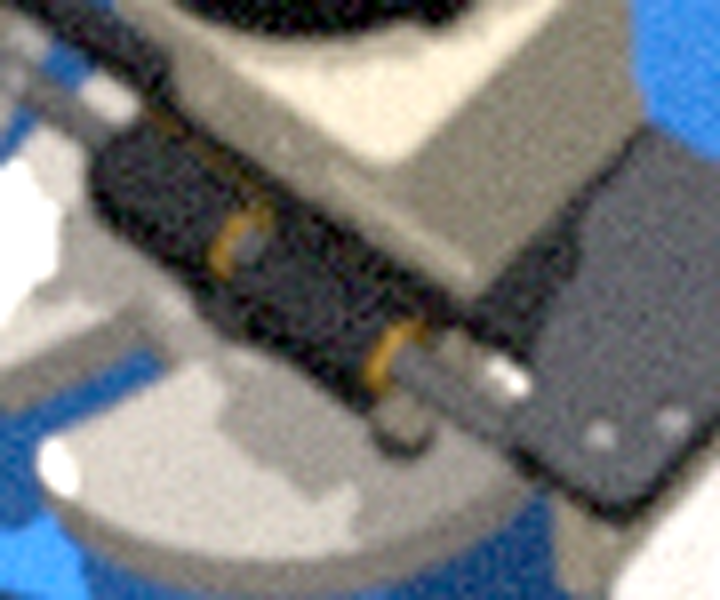

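carry_out(
  series=[
    [[-5,0,0,0,0,0],[-8,0,0,0,0,0],[-8,0,0,0,0,0]],
  ],
)

```text
clock: 7.85
tool_pos: [0.5485, -0.1389, 0.0448]
orientation: [138.3, 90.0, -175.0]
force: [-0.7, -0.2, 0.3]
opening: 0.0002
```

```bash
python3 - <<'E'
from h import *
o=get_obs();S=snapshot("side");p=o['tool_pos'];print(p,o['force'],o['opening'])
M=R.from_euler('xyz',o['orientation'],degrees=True).as_matrix();y=M[:,1];z=M[:,2]
f=lambda w:((proj(S,w)-[190,210])*5).round()[0]
for s in (-96,-65,-21,0,21,65,96):
    print(s,[f(p+y*s/1e3+[0,0,h/1e3]) for h in (0,66)], )
c=S['color'][210:330,190:350,::-1].astype(float)*2.2
cv2.imwrite("pics/z11.png",cv2.resize(np.clip(c,0,255).astype(np.uint8),None,fx=5,fy=5,interpolation=cv2.INTER_CUBIC))
E
```

```text
[ 0.54852715 -0.13893969  0.04480951] [-0.67203531 -0.20914555  0.32455888] 0.00019890576864669117
-96 [array([686., 666.]), array([688., 563.])]
-65 [array([610., 609.]), array([606., 503.])]
-21 [array([506., 531.]), array([496., 423.])]
0 [array([458., 495.]), array([445., 386.])]
21 [array([412., 460.]), array([395., 350.])]
65 [array([318., 389.]), array([296., 277.])]
96 [array([254., 341.]), array([228., 228.])]
```

View pics/z11.png

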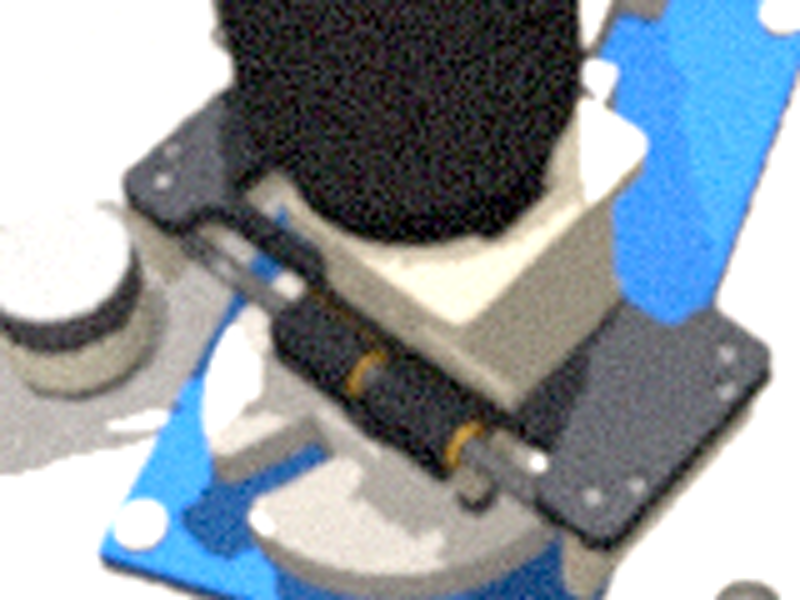

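carry_out(
  series=[
    [[-50,0,0,0,0,0],[-100,0,0,0,10,0],[-130,0,0,0,20,0],[-130,0,0,0,30,0],[-130,0,0,0,40,0],[-130,0,0,0,45,0],[-130,0,0,0,45,0]],
  ],
)

```text
clock: 8.78
tool_pos: [0.5485, -0.1382, 0.1722]
orientation: [179.8, 44.7, -133.3]
force: [0.5, -0.1, -0.3]
opening: 0.0005
```

```bash
python3 - <<'E'
from h import *
o=get_obs();S=snapshot("side");p=o['tool_pos'];print(p,o['force'],o['opening'],o['moment'],proj(S,p))
u,v=proj(S,p)[0].astype(int);x0,y0=u-60,max(v-60,0);print((proj(S,p)-[x0,y0])*6)
c=S['color'][y0:y0+100,x0:x0+130,::-1].astype(float)*2.5
cv2.imwrite("pics/z12.png",cv2.resize(np.clip(c,0,255).astype(np.uint8),None,fx=6,fy=6,interpolation=cv2.INTER_CUBIC))
E
```

```text
[ 0.54847275 -0.13818537  0.17215954] [ 0.50803136 -0.11389612 -0.31973211] 0.0005479202236358555 [ 1.7481434  -1.58175165 -0.04132066] [[276.08517189 263.73012325]]
[[360.51103133 364.38073951]]
```

View pics/z12.png

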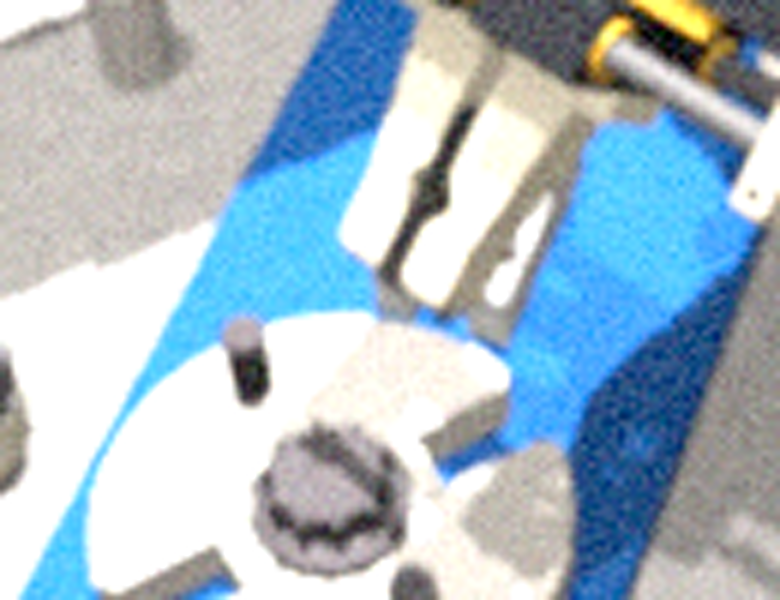

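```bash
python3 - <<'E'
from h import *
o=get_obs();S=snapshot("side");p=o['tool_pos'];M=R.from_euler('xyz',o['orientation'],degrees=True).as_matrix()
x0,y0=216,203
for d in (0,10,19,22,25,30): print(d,[((proj(S,p-M[:,0]*d/1e3+M[:,1]*a/1e3+M[:,2]*b/1e3)-[x0,y0])*6).round()[0] for a,b in((0,0),(-21,-9.5),(21,-9.5),(21,9.5),(-21,9.5))])
E
```

```text
0 [array([361., 363.]), array([405., 410.]), array([276., 320.]), array([319., 318.]), array([445., 406.])]
10 [array([379., 327.]), array([423., 374.]), array([294., 284.]), array([336., 283.]), array([463., 370.])]
19 [array([395., 295.]), array([440., 341.]), array([310., 251.]), array([351., 251.]), array([480., 338.])]
22 [array([400., 284.]), array([446., 329.]), array([315., 241.]), array([357., 240.]), array([485., 327.])]
25 [array([405., 273.]), array([451., 318.]), array([320., 230.]), array([362., 230.]), array([490., 316.])]
30 [array([414., 255.]), array([460., 300.]), array([329., 212.]), array([370., 212.]), array([499., 298.])]
```

```bash
python3 mv.py 46.8 534 -159.5 120 534 -159.5 23
```

```text
tcp [ 548.7 -138.8  174.4] zhead 46.8 F [-0.7  0.4  0.3] t 8.875 J [ 19.  33.  -7.  19. -92. -69.]
shift [56.3 -3.5 20.7] rv [  0. -45.  -0.]
shift [124.9  -3.5  89.2] rv [  0. -45.  -0.]
```

carry_out(
  series=[
    [[5,-1,0,0,-10,0],[15,-2,0,0,-20,0],[30,-3,5,0,-30,0],[45,-3.5,12,0,-40,0],[56.3,-3.5,20.7,0,-45,0],[56.3,-3.5,20.7,0,-45,0],[75,-3.5,39.5,0,-45,0],[95,-3.5,59.5,0,-45,0],[115,-3.5,79.5,0,-45,0],[125,-3.5,89.3,0,-45,0]],
  ],
)

```text
clock: 10.12
tool_pos: [0.5341, -0.1595, 0.0231]
orientation: [-175.9, 90.0, -129.1]
force: [-0.7, -0.3, -0.5]
opening: 0.0008
```

```bash
python3 mv.py 46.8 534 -159.5 23; python3 mv.py 46.8 566.8 -124.4 23
```

```text
tcp [ 534.1 -159.5   23.1] zhead 46.8 F [-0.7 -0.3 -0.5] t 10.125 J [  4.  20. -27.   0. -43. -47.]
shift [ 0.1  0.1 -0. ] rv [ 0. -0.  0.]
tcp [ 534.1 -159.5   23.1] zhead 46.8 F [-0.7 -0.3 -0.5] t 10.125 J [  4.  20. -27.   0. -43. -47.]
shift [ 0.1  0.2 48. ] rv [ 0. -0.  0.]
```

carry_out(
  series=[
    [[0,0,8,0,0,0],[0,0,14,0,0,0],[0,0,20,0,0,0],[0,0,25,0,0,0],[0,0,30,0,0,0],[0,0,35,0,0,0],[0,0,40,0,0,0],[0,0,44,0,0,0],[0,0,47,0,0,0],[0,0,47,0,0,0]],
  ],
)

```text
clock: 11.38
tool_pos: [0.5659, -0.1249, 0.0232]
orientation: [109.9, 90.0, 156.7]
force: [-3.9, -0.5, 0.8]
opening: 0.0005
```

```bash
python3 look.py z13
```

```text
[ 565.9 -124.9   23.2] [-3.9 -0.5  0.8] 0.0005397462687076985 [[460. 420.]]
```

View pics/z13.png

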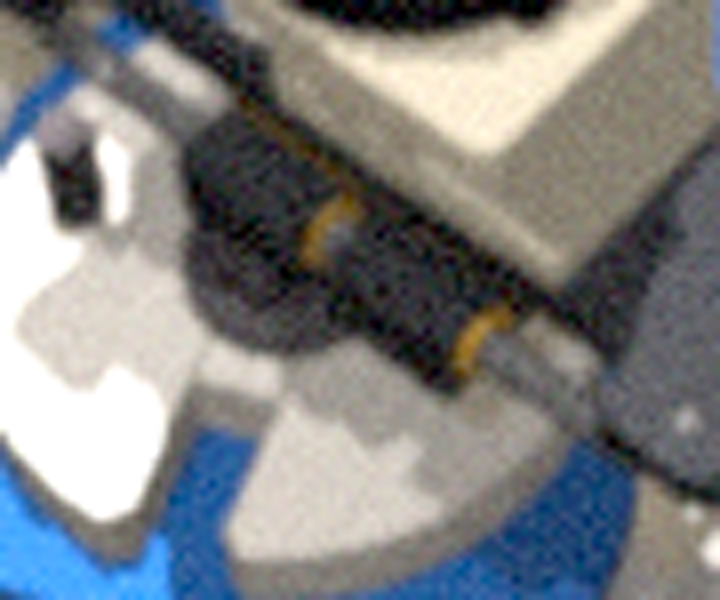

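```bash
python3 - <<'E'
from h import *
S=snapshot("side")
P=back(S,[235+62/8,255+132/8],.064)[0]*1e3; d=P[:2]-[531.4,-90.2]
print(P,np.hypot(*d),np.degrees(np.arctan2(d[1],d[0]))-67.4)
# slot edges on the top face: mouth corners before bevel
for a in ((150,540),(228,535),(190,420),(262,420)): print((back(S,[235+a[0]/8,255+a[1]/8],.034)*1e3).round(1))
E
```

```text
[484.35318643 -72.70984739  64.        ] 50.19270968424178 92.20684806036365
[[ 501.6 -154.3   34. ]]
[[ 517.6 -154.3   34. ]]
[[ 509.5 -126.9   34. ]]
[[ 524.6 -128.1   34. ]]
```

```bash
python3 mv.py 67.4 625.7 143.5 120
```

```text
tcp [ 566.  -125.1   23.2] zhead 46.8 F [-3.1 -1.7  0. ] t 11.475 J [  7.  22. -24.  -0. -44. -50.]
shift [-96.7 140.4 236.6] rv [-20.6   0.   -0. ]
```

carry_out(
  series=[
    [[0,0,-6,0,0,0],[-40,0,-6,0,0,0],[-80,0,0,0,0,0],[-97,25,42,-4,0,0],[-97,52,88,-8,0,0],[-97,80,134,-12,0,0],[-97,108,180,-16,0,0],[-97,130,220,-20,0,0],[-97,140,237,-20.6,0,0],[-97,140.4,236.6,-20.6,0,0]],
  ],
)

```text
clock: 12.72
tool_pos: [0.6264, 0.1444, 0.1204]
orientation: [-41.1, 89.9, 26.4]
force: [-0.7, 0.5, -0.1]
opening: 0.0004
```

```bash
python3 mv.py 67.4 625.7 143.5 120;python3 fit.py 14
```

```text
tcp [626.4 144.4 120.4] zhead 67.5 F [-0.7  0.5 -0.1] t 12.725 J [ 30.  21. -10.   0. -59. -53.]
shift [ 0.4  0.3 -1.1] rv [0.1 0.  0. ]
side ((554.5230712890625, -39.570587158203125), (274.46783447265625, 168.23768615722656), 67.44258880615234)
top ((555.3526000976562, -23.292129516601562), (310.56988525390625, 167.86720275878906), 67.51416778564453)
```

View pics/side14.png

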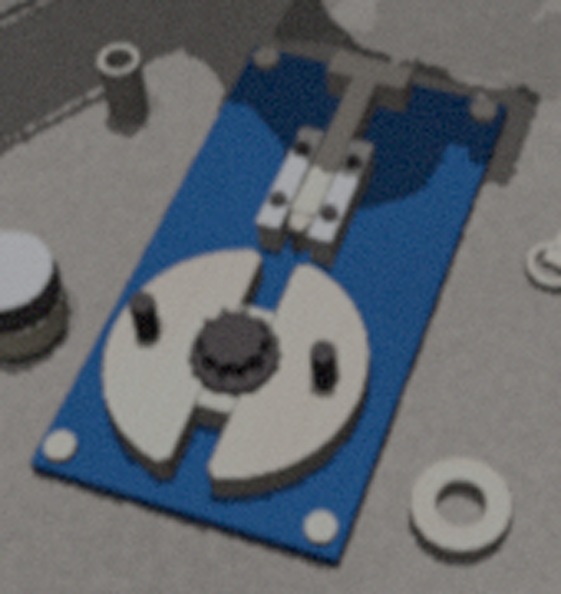

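View pics/top14.png

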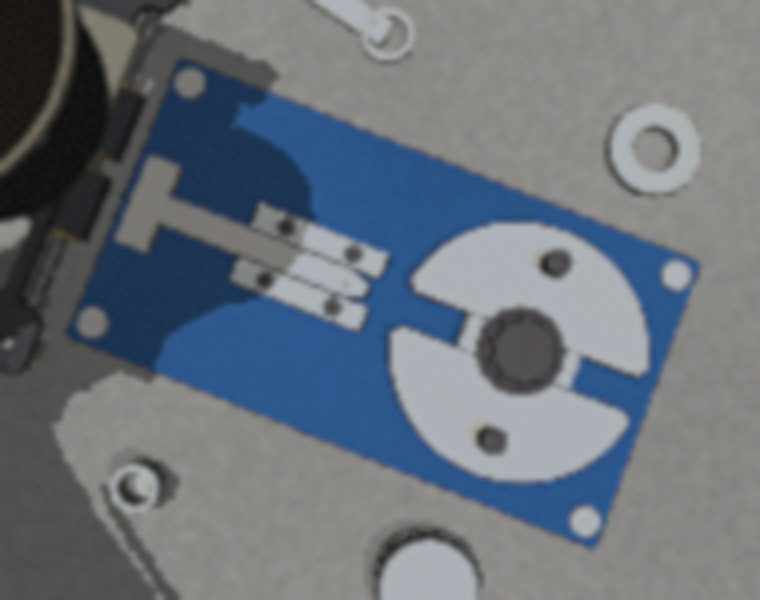

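```bash
python3 - <<'E'
from h import *
T=snapshot("top");S=snapshot("side")
t=lambda *p:np.array(p)/4+[240,170]
q=lambda *p:np.array(p)/3.3+[200,180]
for s,a,b in((T,t(557,263),t(490,438)),(S,q(323,350),q(143,303))):
    A,B=back(s,[a,b],.064)*1e3; d=A-B; print(A,B,(A+B)/2,np.hypot(*d[:2]),np.degrees(np.arctan2(d[1],d[0]))+90)
for s,b,n in((T,t(677,274),'' ),):
    pass
# disc slot vs bar line in top px
f=lambda *p:np.degrees(np.arctan2(*(np.subtract(p[1],p[0])[::-1])))
print(f((167,197),(362,280)) , f((400,303),(612,393)))
E
```

```text
[ 573.43789664 -109.75333122   64.        ] [483.153948  -72.0292275  64.       ] [528.29592232 -90.89127936  64.        ] 97.84834890558845 67.32295309189729
[ 577.36966983 -108.99019647   64.        ] [485.37537396 -73.44258056  64.        ] [531.37252189 -91.21638851  64.        ] 98.62344279211896 68.87291527505025
23.056593829115066 23.002596593357843
```

carry_out(
  series=[
    [[25,0,0,0,0,0],[50,0,0,0,0,0],[75,0,0,0,0,0],[95,0,0,0,0,0],[110,0,0,0,0,0],[122,0,0,0,0,0],[122,0,0,0,0,0]],
  ],
)

```text
clock: 13.8
tool_pos: [0.6254, 0.1428, -0.0022]
orientation: [140.5, 89.9, -152.1]
force: [0.5, 0.6, -0.1]
opening: 0.0007
```

```bash
python3 mv.py 67.4 599.8 81.0 -2;python3 fit.py 15
```

```text
tcp [625.4 142.8  -2.2] zhead 67.4 F [ 0.5  0.6 -0.1] t 13.8 J [ 30.  28. -17.  -0. -45. -53.]
shift [ -0.1  -0.1 -66.9] rv [-0.  -0.1 -0. ]
side ((557.5171508789062, -32.34327697753906), (290.1751403808594, 168.6894073486328), 67.54043579101562)
top ((551.369140625, -32.91572570800781), (289.739013671875, 167.86720275878906), 67.51416778564453)
```

View pics/side15.png

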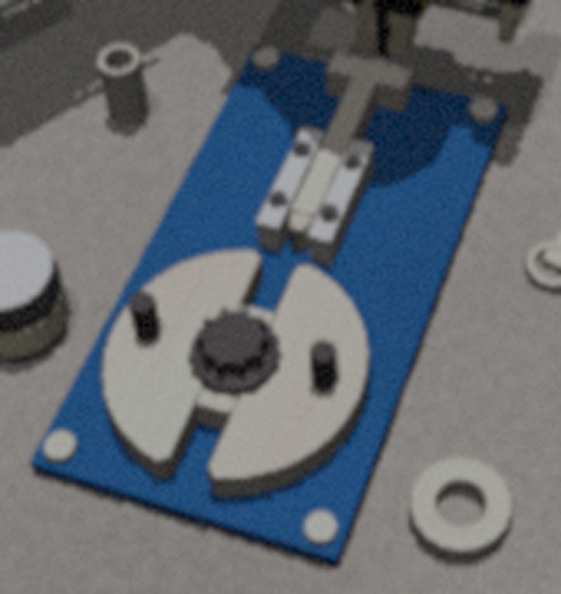

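carry_out(
  series=[
    [[0,0,-10,0,0,0],[0,0,-17,0,0,0],[0,0,-22,0,0,0],[0,0,-27,0,0,0],[0,0,-32,0,0,0],[0,0,-37,0,0,0],[0,0,-42,0,0,0],[0,0,-47,0,0,0],[0,0,-52,0,0,0],[0,0,-56,0,0,0]],
  ],
)

```text
clock: 15.15
tool_pos: [0.6041, 0.0912, -0.0015]
orientation: [135.1, 90.0, -157.5]
force: [0.9, 2.4, 3.2]
opening: 0.0009
```

```bash
python3 mv.py 67.4 599.8 81.0 -2;python3 fit.py 16
```

```text
tcp [604.1  91.2  -1.5] zhead 67.4 F [0.9 2.4 3.2] t 15.15 J [ 27.  26. -21.  -0. -43. -49.]
shift [  0.5   0.  -11.1] rv [-0. -0. -0.]
side ((547.0061645507812, -57.63652038574219), (235.4960174560547, 168.2141876220703), 67.4426040649414)
top ((540.8529052734375, -58.46556091308594), (234.39012145996094, 167.78077697753906), 67.5077133178711)
```

View pics/side16.png

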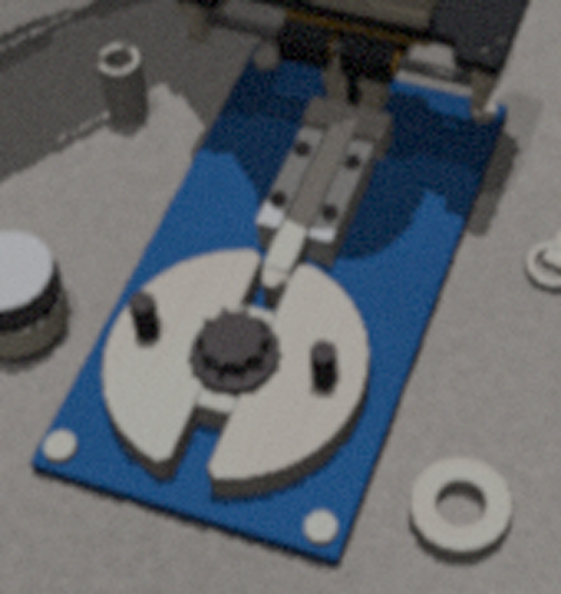

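```bash
python3 - <<'E'
from h import *
T=snapshot("top")
P=back(T,np.array([135,487])/4+[240,170],.05)[0][:2]*1e3-[560.5,-13.5]
print(P@[.3843,.9232],P@[-.9232,.3843])
E
```

```text
78.72226012532751 142.27309943107065
```

carry_out(
  series=[
    [[0,0,-3,0,0,0],[0,0,-6,0,0,0],[0,0,-8,0,0,0],[0,0,-9,0,0,0],[0,0,-9,0,0,0]],
  ],
)

```text
clock: 15.92
tool_pos: [0.6009, 0.0841, -0.0017]
orientation: [4.0, 89.9, 71.4]
force: [0.8, 6.5, -2.8]
opening: 0.0006
```

```bash
python3 mv.py 67.4 599.8 81.0 -2;python3 fit.py 17
```

```text
tcp [600.9  84.1  -1.7] zhead 67.4 F [ 0.8  6.5 -2.8] t 15.925 J [ 26.  26. -22.  -0. -43. -49.]
shift [ 0.3 -0.2 -3.3] rv [-0.   0.1 -0. ]
side ((545.3594970703125, -61.46690368652344), (227.0908966064453, 168.7846221923828), 67.59110260009766)
top ((539.330322265625, -62.124359130859375), (226.49339294433594, 167.74647521972656), 67.52154541015625)
```

View pics/side17.png

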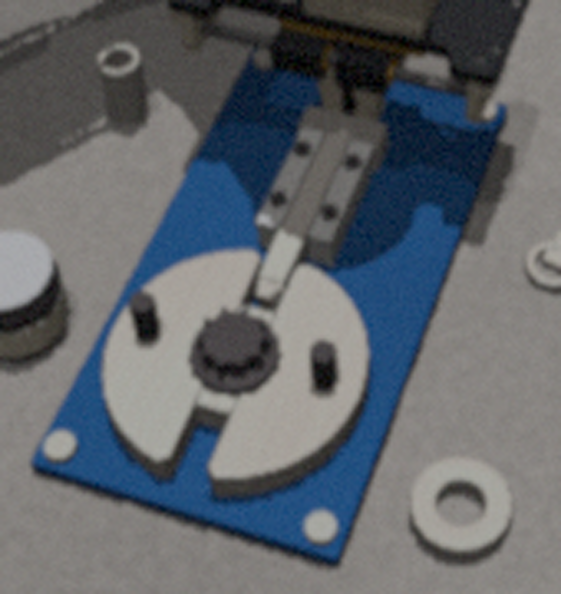

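carry_out(
  series=[
    [[0,0,-1,0,0,0],[0,0,-2,0,0,0],[0,0,-2,0,0,0]],
  ],
)

```text
clock: 16.4
tool_pos: [0.6009, 0.084, -0.0016]
orientation: [-12.5, 89.8, 54.9]
force: [0.2, 13.6, -4.2]
opening: 0.001
```

carry_out(
  series=[
    [[0,0,-1,0,0,0],[0,0,-1,0,0,0]],
  ],
)

```text
clock: 16.65
tool_pos: [0.601, 0.084, -0.0016]
orientation: [-15.4, 89.7, 52.0]
force: [0.6, 17.3, -5.1]
opening: 0.0005
```

```bash
python3 - <<'E'
from h import *
S=snapshot("side")
K,M,e=cam(S)
c=S['color'][195:275,255:345,::-1].astype(float)*2.2
cv2.imwrite("pics/z18.png",cv2.resize(np.clip(c,0,255).astype(np.uint8),None,fx=7,fy=7,interpolation=cv2.INTER_CUBIC))
O=np.array([563,-12.]);d=np.array([.3843,.9232]);n=np.array([-.9232,.3843])
for nm,x,y,z in(("nose home",-45,0,34),("headfront home",75,0,34),("guide end L",75,15.5,36),("guide nose end L",0,15.5,36),("guide nose R",0,-15.5,36),("headrear home",93,-25,34)):
    w=O+x*d+y*n; print(nm,((proj(S,np.array([*w,z])/1e3)-[255,195])*7).round()[0])
E
```

```text
nose home [172. 525.]
headfront home [330. 185.]
guide end L [278. 168.]
guide nose end L [180. 371.]
guide nose R [289. 401.]
headrear home [436. 160.]
```

View pics/z18.png

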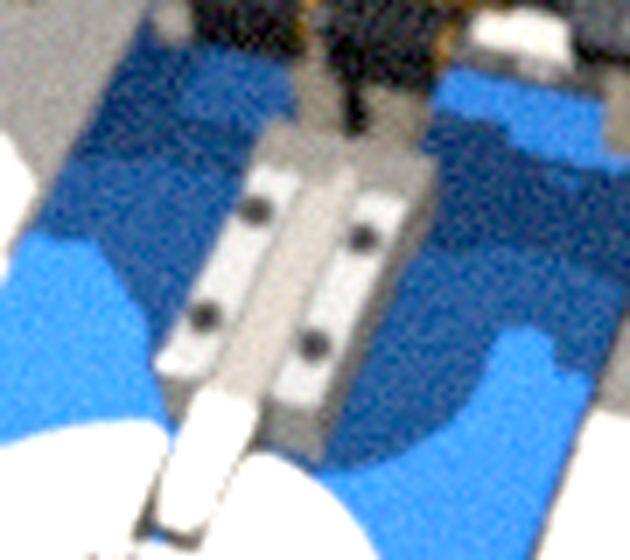

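carry_out(
  series=[
    [[0,0,10,0,0,0],[0,0,30,0,0,0],[-40,0,50,0,0,0],[-90,0,80,0,0,0],[-150,0,120,0,0,0],[-170,50,160,0,0,0],[-170,100,190,0,0,0],[-170,150,220,0,0,0],[-170,190,240,0,0,0],[-170,190,240,0,0,0]],
  ],
)

```text
clock: 17.95
tool_pos: [0.5145, 0.3779, 0.1686]
orientation: [176.8, 90.0, -115.6]
force: [0.5, 0.4, 0.1]
opening: 0.0005
```

```bash
python3 fit.py 19; python3 mv.py 67 0 0 0; python3 - <<'E'
from h import *
T=snapshot("top");cv2.imwrite("pics/t19.png",T['color'][:,:,::-1])
E
```

```text
side ((561.9608154296875, -21.728530883789062), (312.3234558105469, 168.04978942871094), 67.38687896728516)
top ((555.723388671875, -22.504653930664062), (312.2183532714844, 167.67446899414062), 67.50760650634766)
tcp [516.2 375.7 168.5] zhead 67.5 F [ 0.  -0.1  0.1] t 18.05 J [ 54.  19.  -7.   0. -64. -76.]
shift [ 168.8  333.  -544.6] rv [ 0.5 -0.   0. ]
```

View pics/top19.png

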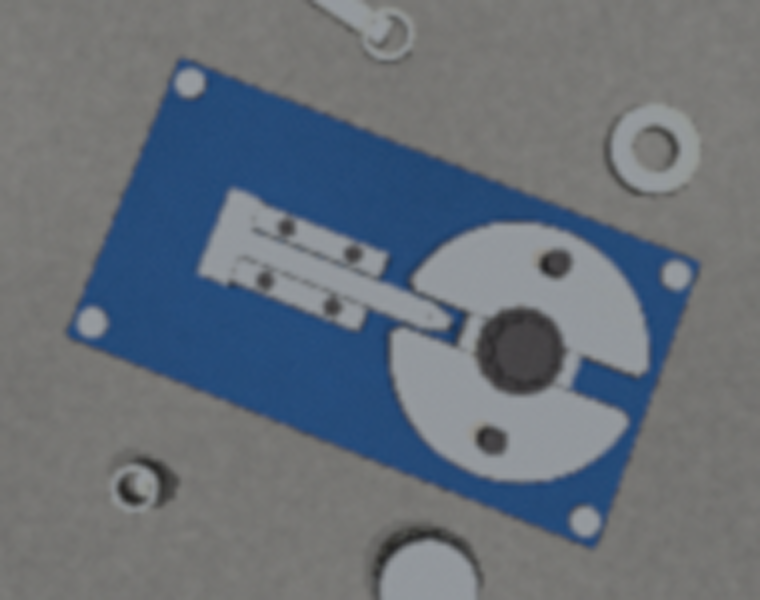

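View pics/side19.png

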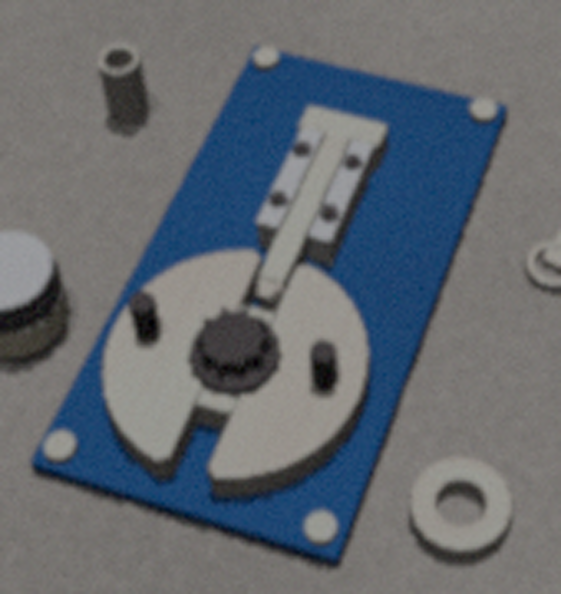

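View pics/t19.png

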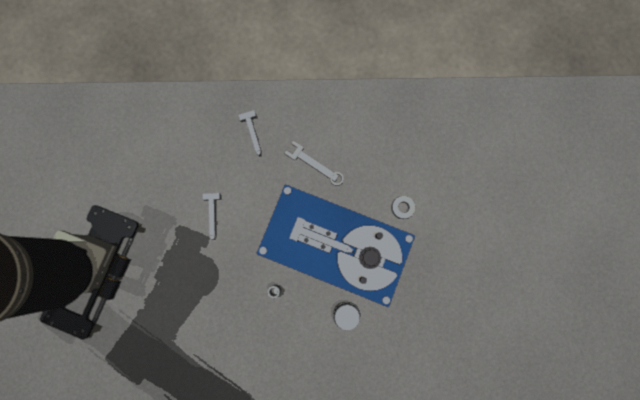

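The top view shows the head flush on the guide end at crop (235,230) and the nose in the slot at (445,318). The loose things are where they were, and the arm is well clear. I'm handing in now.

```bash
python3 -c "
from plant import *
print(close_job())"
```

```text
the job is handed in; nothing more can be done
None
```

The stand is locked and the job is handed in at about 18 s of robot time. I turned the disc about 41° counter-clockwise by pushing pin_a, which put a slot on the bar's line. I then pushed the bar by its head into that slot until it stopped against the guide.

**Last checks:**
- **Disc alignment:** before the bar went in, the top view put the slot within about 0.2° of the bar's line. The side view put it about 1.5° off.
- **Bar home:** the bar stopped moving while the push force rose to about 17 N. Both cameras show no gap between the head and the guide, and the nose is in the slot.
- **Surroundings:** the loose things show no visible movement, and the arm is clear with a force reading near zero.

**What failed or disagreed:**
- **Finger length:** the real fingertips end about 22 mm short of the reported TCP with the gripper shut. My first push therefore passed over the pin. While finding this out I pressed down on the pin's top, with a wrist reading of about 35 N upward (roughly 38 N in all) before I backed off. After that I allowed for the 22 mm.
- **Cameras:** the two cameras disagree by about 3–6 mm in position. That was within what the task allowed, and I checked by eye as well.

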